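# Mark the depth of a blind hole with a collar gauge

### The arm

A 6-joint arm with a two-finger parallel gripper is mounted at the origin on the work surface. World frame = base frame: x ahead of the robot, y to its left, z up, the work surface at z = 0. Lengths are in m, angles in rad, forces in N, time in s.
With the tool pointing down it reaches from about 0.375 to 0.975 m from the base axis. Payload 3.8 kg.
Tool frame: the origin (TCP) lies midway between the tips of the shut fingers; the grasp point (between the pads) lies 19 mm behind it; z points along the fingers, y is the line along which they close (so a half turn about z gives the same grasp; the last joint's range is limited). The gripper opens to 85 mm and grips with 20 to 120 N. Pads are 22 mm wide; open, the fingers measure 114 mm over their backs; the gripper's body (76 mm by 85 mm) begins 54 mm behind the grasp point. The pads swing forward as they close: fully open they stand 13 mm farther back than shut.
Start: joints at [1.143, 0.264, 1.604, -0, 1.274, -0.037], TCP at [0.257, 0.624, 0.231] pointing down, gripper open.
Joint ranges: [-2.63, 2.63], [-0.94, 2.18], [0.31, 2.57], [-1.31, 4.45], [0, 2.66], [-2.55, 2.55]. Speed limits (rad/s): [2.57, 2.57, 3.14, 3.14, 3.14, 3.14].

### API

Orientations are given as a rotation vector (axis times angle).
In Python, from workcell import bot gives the robot as it stands.
- The arm moves only by the tool jog_arm, never from a script. Its argument "motion" is a list of rows, each a list of 5 numbers: the opening, from -1 (shut) to 1 (fully open), then the shift along the tool's x, y, z in mm, then the turn about the tool's z in degrees. In form: [[claw, x, y, z, twist], ...]. A call has 1 to 10 rows; each row shifts and turns the commanded pose from where the row before left it, along the tool's axes as they then stand; what a row does not reach is not made up. A row lasts 1/12 s, in which the tool goes at most 41.7 mm and 7.16 degrees, less where a joint would pass 70% of its speed; a pose out of reach is approached as far as the arm can. A call with a gripper value outside its range is refused whole. The fingers move at their own pace and stop on an object; "force" is the grip in N (left out, the last holds). Time passes only in rows, so rows that do not move let the fingers close. It gives the time, the measured TCP pose, the force, the opening and the grip force at its end, in the units of the state.
- bot.read_state(): the state, without advancing time (a new reading comes with each control period).
- bot.read_camera(name): name is "scene" or "top" or "wrist"; returns (picture, depth): 400x640x3 uint8, red, green, blue; 400x640 float32, m along the optical axis (not along the pixel's ray), 0 where there is no reading.
- bot.get_calibration(name): a dict with "vfov" (degrees; the focal length in pixels is half the picture's height over the tangent of half this angle, whatever the lens; pixels are square), "cx", "cy" (the principal point, pixels), "rvec" (rotation vector, rad) and "tvec" (3), from world to camera coordinates, as OpenCV has them; the wrist camera has in their place "tool_from_camera" (4x4, takes a point from camera to tool coordinates, whose origin is the TCP and whose axes are the flange's). Camera axes: x right, y down, z forward; pixel columns grow to the right and rows downward; lengths in m; the calibration is good to about 2 mm. The wrist camera is an equidistant fisheye: a pixel r from the principal point sees the ray r / f radians off the axis. A picture is of the moment at which its call begins: read the wrist's pose just before it. get_calibration takes no time and is no camera call.
- bot.finish_job(): hands the job in; it is judged then, once.
The state is a dict: "time": time; "q": joint angles; "joint_vel": joint speeds; "joint_torque": joint torques, N m; "tool_pos": TCP position; "tcp_rot": TCP orientation; "wrist_force": force on the tool from outside, world axes, zero at the start; "torque": the same for the moment, N m; "width": opening from 0.0 (shut) to 1.0 (fully open); "grip_force": force on a finger pad.
Only numpy, scipy, OpenCV 4.12 (cv2) and the standard library are available. Lean on these libraries where they do the work, as an engineer would, in place of code of your own. Each camera call takes 0.05 s, during which the arm holds its last target. There are 200 camera calls.

### The job

Take the depth gauge out of its wooden stand and find, by feel, the off-centre hole in the bottom of the engine casting's round recess; let the rod down that hole until it bottoms out, and only then slide the red-handled collar down the rod until its flange sits flat on the casting's top, to mark the depth. Be gentle with rod and casting, leave the gauge standing there by itself, and do not disturb the cleat, the can or the jar.

Things in the scene. Friction and masses are not known exactly. Their poses are not given: they have to be found in the camera images.
- hub (a point): Centre (half-way up) of the red hub of the gauge's collar, on the rod's axis: the place to grasp. The hub is 24 x 24 mm square and 44 mm tall; z along the rod, up, x and y square to its flat sides. Below it, one piece with it, is a brass flange 50 mm in diameter and 6 mm thick. The rod runs through the collar and stands 1 to 5 mm out of the hub's top at the start, up to 25 mm at the end.
- flange (a point): Centre of the underside of the collar's flange, 28 mm below the hub's centre; z along the rod, up. The collar grips the rod by friction: it stays put until pushed along the rod with about 10 N, then slides at that force, either way, no farther than 88 mm from the tip. Pressing the tip on something harder than that too early shifts the collar.
- rod_tip (a point): Lower end of the gauge's rod, on its axis, z along the rod, up. The rod is steel, 10 mm in diameter, 139 mm long, its end chamfered by 1.5 mm. From tip to flange is 84 to 88 mm at the start.
- gauge: The depth gauge: the steel rod (with the collar on it), about 0.2 kg in all. Origin at the rod's lower end, z along the rod, up. At the start it stands upright in the wooden stand.
- stand: Wooden stand, a fixed block 70 x 70 x 50 mm with a hole 11.5 mm wide and 44 mm deep in its middle, in which the gauge stands. Origin at the centre of its underside.
- base: Dark steel foot plate 140 x 116 x 10 mm fixed to the bench, under the casting. It carries, inside the casting, the solid metal that closes the blind hole at the bottom; how deep is not known. Origin at the centre of the plate's underside, z up.
- casting: Grey finned engine casting, 118 x 104 mm over its fins, fixed on the foot plate; its flat top is 105 mm above the bench (four bolt heads near the corners stand 3 mm higher, 57 mm from the middle). Origin below its middle, at bench height, z up.
- mouth (a point): Centre of the round recess in the casting's top, at rim height. The recess is 30 mm in diameter, 25 mm deep, flat-floored. In its floor is the upright blind hole, 12.4 mm wide and sharp-edged, its centre 4 mm from the recess's centre in a direction that changes and is not reported. Its bottom lies 64 to 76 mm below the rim (not reported).
- cleat_mid (a point): Middle of a loose brass cleat, 112 mm long, 24 mm wide, 37 mm tall; half-way up. x along its horns. Leave alone.
- varnish_mid (a point): Middle of a loose can, 68 mm in diameter, 85 mm tall, with a blue band; half-way up. Leave alone.
- jar_mid (a point): Middle of a loose amber glass jar with red lid, 60 mm in diameter, 80 mm tall; half-way up. Leave alone.
There are look-alikes about, which are no part of the job. Leave any blue or turquoise look-alike of the gauge alone. Of the things that look like the base, take the one that is farthest to the robot's left at the start.

How it is judged:
On the way, in this order (a step that is already met when the one before it is completed fails the run):
1. the gauge is out of its stand (z of rod_tip in the frame of stand above 0.055 m and contact force between gauge and stand below 0.05 N), for 0.1 s.
2. the rod has bottomed out in the casting's blind hole, with the collar still more than 3 mm above the rim (contact force between gauge and base above 0.3 N and z of flange in the frame of mouth above 0.003 m), for 0.1 s.
At the end, for the whole second after the job is handed in: The gauge stands by itself in the blind hole, at rest and within 0.06 rad of upright, its rod resting on the hole's bottom (contact over 0.2 N), and the collar's flange lies on the casting's rim: its underside within 2 mm of the rim's height and its centre within 9 mm of the recess's centre (contact force between gauge and base above 0.2 N and z of flange in the frame of mouth between -0.002 and 0.002 m and horizontal distance between flange and mouth below 0.009 m and angle between gauge's own z axis and vertical below 0.06 rad and linear speed of gauge below 0.01 m/s); the robot touches nothing.
It fails at once if the gauge pressed on the casting with more than 25 N (contact force between gauge and casting above 25 N).
It fails at once if the rod pressed on the hole's bottom with more than 25 N (contact force between gauge and base above 25 N).
It fails at once if the brass cleat moved by more than 15 mm (distance of cleat_mid from where it was at the start of the episode above 0.015 m).
It fails at once if the varnish can moved by more than 15 mm (distance of varnish_mid from where it was at the start of the episode above 0.015 m).
It fails at once if the glass jar moved by more than 15 mm (distance of jar_mid from where it was at the start of the episode above 0.015 m).
It also fails if it takes over 72 s, if anything falls off the work surface, if the arm or the gripper's body presses on something with over 40 N, if the wrist force passes 120 N, or if a joint passes its speed limit or range.

## Working session

There is one attempt and no reset: what is moved stays moved. The work goes in short steps, Python scripts to look and compute and a tool call to move; the robot and the scene stay as the last step left them, time stands still between calls to the robot, and variables do not carry over. Pictures are saved under pics/ and viewed, at most 10 in all, crops included, and the job is handed in when it is done.

Besides the shell and the picture viewer there is one more tool, called by a JSON object that holds its "method" and its "body". jog_arm: Moves the arm, as the interface text tells. Its arguments: {"type":"object","properties":{"motion":{"type":"array"},"force":{"type":"number"}},"required":["motion"]}

```bash
mkdir -p pics; cat > h.py <<'E'
import numpy as np, cv2
from scipy.spatial.transform import Rotation as R
from workcell import bot
def cam(name):
    s=bot.read_state(); im,d=bot.read_camera(name); c=bot.get_calibration(name)
    return s,im,d,c
def save(n,im): cv2.imwrite('pics/'+n,im[:,:,::-1])
def pts(d,c):
    "world point per pixel (scene/top)"
    h,w=d.shape; f=h/2/np.tan(np.radians(c['vfov'])/2)
    u,v=np.meshgrid(np.arange(w),np.arange(h))
    p=np.stack([(u-c['cx'])/f*d,(v-c['cy'])/f*d,d],-1)
    Rm=R.from_rotvec(c['rvec']).as_matrix()
    return (p-np.array(c['tvec']))@Rm
def wpts(uv,s,c,zplane):
    "wrist pixels -> world on plane z"
    f=200/np.tan(np.radians(c['vfov'])/2)
    uv=np.atleast_2d(np.array(uv,float)); x=uv-[c['cx'],c['cy']]
    r=np.linalg.norm(x,axis=1); t=r/f; k=np.sin(t)/np.maximum(r,1e-9)
    ray=np.stack([x[:,0]*k,x[:,1]*k,np.cos(t)],-1)
    T=np.array(c['tool_from_camera']); Q=R.from_rotvec(s['tcp_rot']).as_matrix()
    o=Q@T[:3,3]+s['tool_pos']; w=ray@(Q@T[:3,:3]).T
    return o+w*((zplane-o[2])/w[:,2])[:,None]
E
python3 - <<'E'
from h import *
s,a,d,c=cam('scene'); _,b,e,k=cam('top')
save('scene.png',a);save('top.png',b); print(s); print(c,k)
np.savez('v.npz',a=a,b=b,P=pts(d,c),Q=pts(e,k),d=d,e=e)
E
```

```text
{'time': 0.0, 'q': array([ 1.14312106e+00,  2.64743683e-01,  1.60541382e+00,  4.36987527e-06,
        1.27366304e+00, -3.69078398e-02]), 'joint_vel': array([ 0.00116555,  0.00274107, -0.00048503,  0.00176397,  0.0013356 ,
        0.00053624]), 'joint_torque': array([ 2.52890723e-04, -5.15138948e+01, -3.67303884e+01, -1.96326396e-04,
        1.35421712e-02,  1.27165146e-05]), 'tool_pos': array([0.25680503, 0.62344202, 0.22994688]), 'tcp_rot': array([-0.60981936, -3.08130904,  0.00340349]), 'wrist_force': array([-0.17889084, -0.04333241, -0.24967828]), 'torque': array([-0.01340627, -0.03099007, -0.07344609]), 'grip_force': 0.0, 'width': 1.0024164054414144}
{'vfov': 54.92284623691765, 'cx': 315.1491366387011, 'cy': 188.79762439115564, 'rvec': array([ 1.23132189,  2.55603985, -0.68993955]), 'tvec': array([ 0.50321597, -0.23978445,  1.56059131])} {'vfov': 44.0784324794798, 'cx': 319.17240503536317, 'cy': 195.5919692310023, 'rvec': array([ 2.16874015, -2.20335895,  0.0522458 ]), 'tvec': array([-0.18294724,  0.57564062,  1.46963785])}
```

View pics/scene.png

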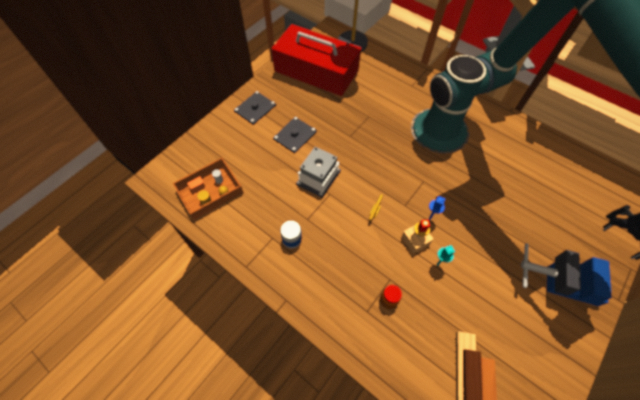

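View pics/top.png

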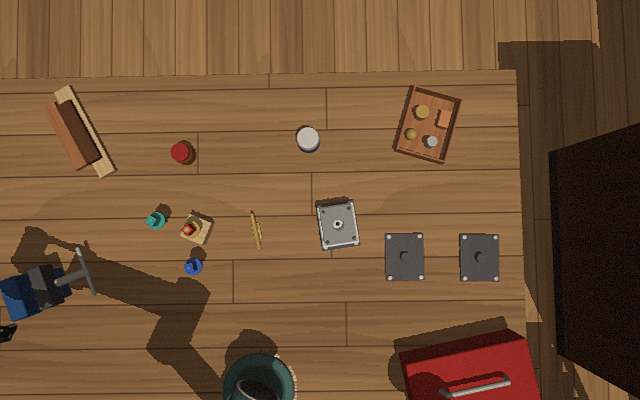

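The top view shows the red-hubbed gauge in the wooden stand at (190,230). Its look-alikes are turquoise at (156,221) and blue at (193,267). There are three base candidates: the casting's plate (338,224) and bare plates (404,257) and (479,257). Robot left is image left, so the first one, which carries the casting, is the base. Next I'll measure positions and check a crop.

```bash
python3 - <<'E'
from h import *
v=np.load('v.npz');b=v['b'];Q=v['Q']
for n,(x,y) in dict(red=(188,229),redlid=(181,152),turq=(156,219),blue=(193,266),recess=(338,224),cast=(330,215),plate=(404,270),plate2=(479,270),cleat=(256,230),can=(308,139)).items(): print(n,Q[y,x].round(4))
hsv=cv2.cvtColor(b,cv2.COLOR_RGB2HSV)
m=((hsv[...,0]<6)|(hsv[...,0]>174))&(hsv[...,1]>170)&(hsv[...,2]>70); m[:,:175]=0;m[:200]=0;m[250:]=0;m[:,210:]=0
P=Q[m];print(m.sum(),P[P[:,2]>P[:,2].max()-.008].mean(0),P.min(0),P.max(0))
for nm,(x0,x1,y0,y1),lo in (('stand',(175,220,208,250),.04),('cast',(310,365,195,255),.09)):
  q=Q[y0:y1,x0:x1].reshape(-1,3); 
  q=q[(q[:,2]>lo)&(q[:,2]<lo+.03)]
  r=cv2.minAreaRect((q[:,:2]*1000).astype(np.float32));print(nm,len(q),r,np.median(q[:,2]))
A=cv2.resize(b[195:285,130:230],None,fx=4,fy=4,interpolation=cv2.INTER_CUBIC);B=cv2.resize(b[195:285,290:390],None,fx=4,fy=4,interpolation=cv2.INTER_CUBIC)
save('crop.png',np.hstack([A,B]))
E
```

```text
red [0.4791 0.1683 0.1431]
redlid [0.7017 0.2056 0.0821]
turq [0.508  0.2577 0.1397]
blue [0.3772 0.1571 0.1335]
recess [ 0.4865 -0.2464  0.0409]
cast [ 0.5121 -0.2226  0.1065]
plate [ 0.3459 -0.4425  0.0056]
plate2 [ 0.3434 -0.6642  0.0126]
cleat [ 0.4725 -0.0033  0.0323]
can [ 0.7327 -0.1631  0.0852]
52 [0.47927036 0.1689009  0.14472736] [0.46487944 0.15678943 0.11378282] [0.492897   0.187207   0.14931922]
stand 352 ((478.89788818359375, 171.59010314941406), (70.48344421386719, 70.52894592285156), 66.0868911743164) 0.05033060453998897
cast 1125 ((485.2486877441406, -245.5581817626953), (103.70804595947266, 92.1924819946289), 8.028002738952637) 0.10583820812637565
```

View pics/crop.png

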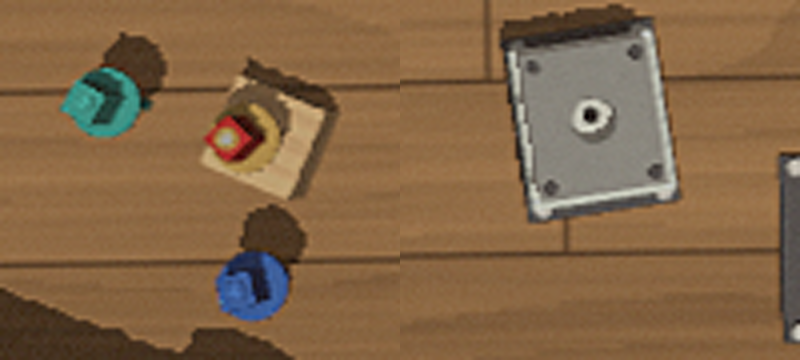

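Confirmed: red hub on brass flange in the wooden stand, and the casting sits on its plate with the recess at about (590,116) in the crop. Moving above the gauge.

{"method": "jog_arm", "body": {"motion": [[0.2, -27, -24, -3, 0], [0.2, -27, -24, -3, 0], [0.2, -27, -24, -3, 0], [0.2, -27, -24, -3, 0], [0.2, -27, -24, -3, 0], [0.2, -27, -24, -3, 0], [0.2, -27, -24, -3, 0], [0.2, -27, -24, -3, 0], [0.2, -27, -24, -3, 0], [0.2, -27, -24, -3, 0]], "force": 40}}

```text
time: 0.93
tool_pos: [0.4155, 0.2975, 0.261]
tcp_rot: [-0.609, -3.082, 0.001]
wrist_force: [0.1, 1.3, 0.8]
width: 0.6
grip_force: 0.0
```

{"method": "jog_arm", "body": {"motion": [[0.2, -27, -24, 0, 0], [0.2, -27, -24, 0, 0], [0.2, -27, -24, 0, 0], [0.2, -27, -24, 0, 0], [0.2, 0, 0, 0, 0], [0.2, 0, 0, 0, 0]]}}

```text
time: 1.43
tool_pos: [0.479, 0.1677, 0.2608]
tcp_rot: [-0.616, -3.08, 0.001]
wrist_force: [-0.4, -0.3, -0.2]
width: 0.599
grip_force: 0.0
```

```bash
python3 - <<'E'
from h import *
s,a,d,c=cam('wrist'); save('w1.png',a); np.savez('w1.npz',a=a,d=d,**{k:s[k] for k in('tool_pos','tcp_rot')})
print(s['tool_pos'],s['tcp_rot'],R.from_rotvec(s['tcp_rot']).as_matrix().round(3),s['width'],s['q'],c)
E
```

```text
[0.4789612  0.16768221 0.26080451] [-6.16117635e-01 -3.07969982e+00  5.36210123e-04] [[-0.923  0.385 -0.001]
 [ 0.385  0.923 -0.   ]
 [ 0.001 -0.001 -1.   ]] 0.598807027325018 [ 2.87602526e-01 -7.37159556e-02  1.91732377e+00  1.06486496e-04
  1.29891180e+00 -8.88320383e-01] {'vfov': 65.70646984690485, 'cx': 325.36521176658545, 'cy': 196.45406304314912, 'tool_from_camera': array([[-4.84381166e-04, -9.55382735e-01, -2.95370267e-01,
         7.53780807e-02],
       [ 9.99999822e-01, -3.59757684e-04, -4.76265947e-04,
        -9.66797870e-04],
       [ 3.48754540e-04, -2.95370445e-01,  9.55382739e-01,
        -1.42134727e-01],
       [ 0.00000000e+00,  0.00000000e+00,  0.00000000e+00,
         1.00000000e+00]])}
```

View pics/w1.png

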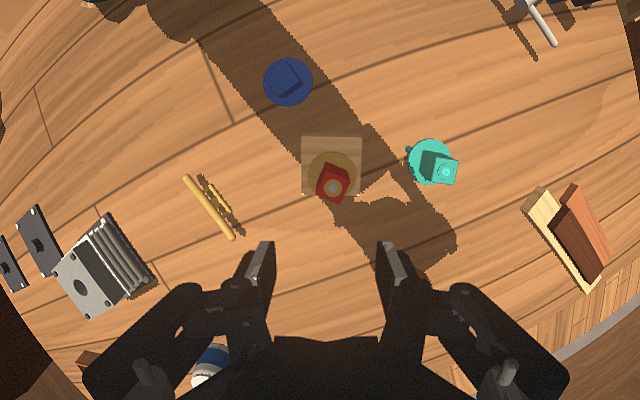

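The wrist picture shows the red hub at (333,185), turned about 25° in the view, between the fingers, with its rod's top at (333,187). I'll measure the axis and the hub's yaw.

```bash
python3 - <<'E'
from h import *
v=np.load('w1.npz');a=v['a'];s=v;c=bot.get_calibration('wrist')
hsv=cv2.cvtColor(a,cv2.COLOR_RGB2HSV)
m=((hsv[...,0]<8)|(hsv[...,0]>172))&(hsv[...,1]>150); m[:,:300]=0;m[:150]=0;m[215:]=0;m[:,365:]=0
print(m.sum()); V=np.where(m,hsv[...,2],0); print(np.percentile(V[m],[5,25,50,75,95]))
d=v['d']; print('depth rod top',d[184:190,330:337].mean(), d[178,333])
# backproject via depth to world
f=200/np.tan(np.radians(c['vfov'])/2)
yy,xx=np.nonzero(m|(cv2.dilate(m.astype(np.uint8),np.ones((9,9)))>0))
x=np.stack([xx-c['cx'],yy-c['cy']],-1);r=np.linalg.norm(x,axis=1);t=r/f
z=d[yy,xx];ray=np.stack([x[:,0]*np.tan(t)/r*z,x[:,1]*np.tan(t)/r*z,z],-1)
T=np.array(c['tool_from_camera']);Q=R.from_rotvec(s['tcp_rot']).as_matrix()
w=(ray@T[:3,:3].T+T[:3,3])@Q.T+s['tool_pos']
ok=m[yy,xx]&(w[:,2]>.134)
q=w[ok];print(len(q),np.median(q[:,2]),cv2.minAreaRect((q[:,:2]*1000).astype(np.float32)))
hull=cv2.convexHull((q[:,:2]*1000).astype(np.float32))[:,0]; print(np.array(cv2.minAreaRect(hull)[0]))
# grayscale rod: high, not red
k=(w[:,2]>.138)&~m[yy,xx]; print(k.sum(), w[k].mean(0), np.median(w[k][:,2]))
fl=(w[:,2]>.085)&(w[:,2]<.105);print(fl.sum())
E
```

```text
690
[ 95. 101. 122. 125. 129.]
depth rod top 0.26796165 0.2661765
496 0.14312655738329866 ((452.7226257324219, 187.36904907226562), (27.86269187927246, 84.29402160644531), 60.743980407714844)
[452.72262573 187.36904907]
238 [0.4773411  0.17381587 0.14630175] 0.14421196657149982
428
```

```bash
python3 - <<'E'
from h import *
v=np.load('w1.npz');a=v['a'];s=v;c=bot.get_calibration('wrist')
hsv=cv2.cvtColor(a,cv2.COLOR_RGB2HSV)
m=((hsv[...,0]<8)|(hsv[...,0]>172))&(hsv[...,1]>150)&(hsv[...,2]>112); m[:,:310]=0;m[:150]=0;m[215:]=0;m[:,355:]=0
n,l,st,ce=cv2.connectedComponentsWithStats(m.astype(np.uint8));i=1+st[1:,4].argmax();m=l==i;print(st[i])
yy,xx=np.nonzero(m);p=wpts(np.c_[xx,yy],s,c,.1425)[:,:2]*1000
print(cv2.minAreaRect(p.astype(np.float32)))
g=(hsv[...,1]<140)&(hsv[...,2]>90)
cv2.imwrite('pics/w1c.png',cv2.resize(a[150:220,290:380,::-1],None,fx=6,fy=6,interpolation=cv2.INTER_CUBIC))
print(wpts([[333,187]],s,c,.146))
E
```

```text
[316 171  34  33 404]
((477.7672119140625, 173.62838745117188), (23.306291580200195, 23.363733291625977), 44.034934997558594)
[[0.47685131 0.17443609 0.146     ]]
```

View pics/w1c.png

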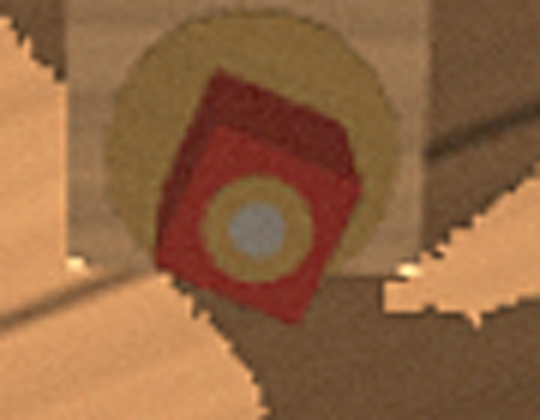

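The crop shows hub and rod top clearly: axis about (0.478, 0.1735), hub yaw 44°. I'll twist 23°, centre, descend and grip.

{"method": "jog_arm", "body": {"motion": [[0.2, 3, 5, 20, 0], [0.2, 0, 0, 30, 6], [0.2, 0, 0, 30, 6], [0.2, 0, 0, 25, 6], [0.2, 0, 0, 20, 5.3], [0.2, 0, 0, 15, 0], [0.2, 0, 0, 12, 0], [0.2, 0, 0, 8, 0], [0.2, 0, 0, 0, 0]]}}

```text
time: 2.23
tool_pos: [0.4761, 0.1757, 0.0995]
tcp_rot: [-1.216, -2.894, 0.003]
wrist_force: [-0.3, 0.3, -0.4]
width: 0.597
grip_force: 0.0
```

{"method": "jog_arm", "body": {"motion": [[-0.2, 0, 0, 0, 0], [-0.3, 0, 0, 0, 0], [-0.5, 0, 0, 0, 0], [-0.6, 0, 0, 0, 0], [-0.8, 0, 0, 0, 0], [-1, 0, 0, 0, 0]], "force": 50}}

```text
time: 2.73
tool_pos: [0.4787, 0.1754, 0.1026]
tcp_rot: [1.219, 2.894, 0.002]
wrist_force: [-0.8, -0.3, 7.0]
width: 0.274
grip_force: 49.9
```

{"method": "jog_arm", "body": {"motion": [[-1, 0, 0, -4, 0], [-1, 0, 0, -6, 0], [-1, 0, 0, -12, 0], [-1, 0, 0, -18, 0], [-1, 0, 0, -24, 0], [-1, 0, 0, -24, 0], [-1, 0, 0, -20, 0], [-1, 0, 0, -12, 0], [-1, 0, 0, 0, 0], [-1, 0, 0, 0, 0]]}}

```text
time: 3.57
tool_pos: [0.4778, 0.1753, 0.2218]
tcp_rot: [1.219, 2.894, 0.001]
wrist_force: [-0.5, -1.1, -1.9]
width: 0.273
grip_force: 50.0
```

```bash
python3 - <<'E'
from h import *
s,a,d,c=cam('scene'); k=bot.get_calibration('top'); _,b,e,_=cam('top')
print(s['tool_pos'],R.from_rotvec(s['tcp_rot']).as_matrix().round(4),s['q'],s['wrist_force'])
np.savez('v2.npz',a=a,b=b,P=pts(d,c),Q=pts(e,k))
# casting recess in top view
A=cv2.resize(b[195:255,308:368],None,fx=10,fy=10,interpolation=cv2.INTER_CUBIC); save('rec.png',A)
Q=pts(e,k); p=Q[195:255,308:368]; print(p[22:38,22:38,2].round(3)[::1])
w0=cam('wrist'); save('w2.png',w0[1]); np.savez('w2.npz',a=w0[1],d=w0[2],tool_pos=w0[0]['tool_pos'],tcp_rot=w0[0]['tcp_rot'])
E
```

```text
[0.47784884 0.17525945 0.22182213] [[-6.985e-01  7.156e-01  1.000e-03]
 [ 7.156e-01  6.985e-01  3.000e-04]
 [-4.000e-04  9.000e-04 -1.000e+00]] [ 3.02562652e-01 -4.69382734e-02  1.96444387e+00  4.61307266e-05
  1.22306573e+00 -4.70783184e-01] [-0.52301988 -1.11233147 -1.85713458]
[[0.106 0.114 0.106 0.105 0.108 0.104 0.108 0.103 0.104 0.107 0.104 0.109
  0.102 0.106 0.111 0.105]
 [0.102 0.108 0.11  0.103 0.103 0.11  0.103 0.103 0.106 0.102 0.112 0.098
  0.103 0.1   0.108 0.1  ]
 [0.109 0.104 0.109 0.1   0.107 0.11  0.111 0.107 0.106 0.098 0.112 0.108
  0.101 0.112 0.104 0.104]
 [0.106 1.499 0.104 0.109 0.108 0.106 0.074 0.087 0.078 0.081 0.083 0.1
  0.104 0.109 0.106 0.101]
 [0.108 0.105 0.106 0.099 0.105 0.079 0.082 0.074 0.08  0.08  0.084 0.08
  0.083 0.106 0.106 0.106]
 [0.106 0.108 0.104 0.106 0.083 0.081 0.036 0.03  0.031 0.043 0.082 0.082
  0.079 0.105 0.104 0.107]
 [0.107 0.101 0.107 0.108 0.083 0.083 0.027 0.027 0.038 0.028 0.076 0.083
  0.078 0.08  1.499 0.107]
 [0.107 0.106 0.104 0.081 0.078 0.082 0.034 0.033 0.028 0.034 0.08  0.075
  0.079 0.08  0.105 0.108]
 [0.108 0.105 0.108 0.082 0.079 0.084 0.081 0.029 0.031 0.079 0.084 0.079
  0.082 0.087 0.105 0.108]
 [0.105 0.11  0.107 0.108 0.08  0.081 0.081 0.084 0.085 0.082 0.077 0.083
  0.084 0.08  0.106 0.108]
 [0.105 0.107 0.108 0.107 0.081 0.083 0.078 0.088 0.081 0.078 0.08  0.076
  0.084 0.106 0.107 0.104]
 [0.106 0.104 0.104 0.106 0.108 0.079 0.081 0.078 0.081 0.076 0.083 0.087
  0.086 0.112 0.11  0.107]
 [0.113 0.099 0.109 0.109 0.106 0.102 0.08  0.08  0.081 0.073 0.082 0.105
  0.105 0.108 0.11  0.108]
 [0.106 0.099 0.1   0.108 0.104 0.106 0.103 0.108 0.107 0.109 0.106 0.105
  0.108 0.102 0.105 0.104]
 [0.105 0.103 0.106 0.105 0.1   0.101 0.106 0.107 0.105 0.11  0.105 0.108
  0.109 0.103 0.105 0.107]
 [0.105 0.111 0.103 0.108 0.108 0.105 0.108 0.105 0.107 0.104 0.106 0.104
  0.103 0.11  0.103 0.111]]
```

View pics/w2.png

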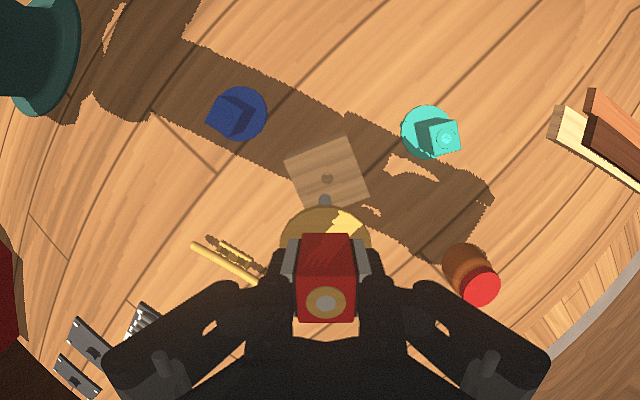

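The wrist image shows the gauge held squarely, the rod top at (325,303) and the tip near (325,200) in front of the empty stand. The top camera's depth already resolves the hole in the recess floor. I'll compute both.

```bash
python3 - <<'E'
from h import *
v=np.load('v2.npz');Q=v['Q'];k=bot.get_calibration('top')
f=200/np.tan(np.radians(k['vfov'])/2);Rm=R.from_rotvec(k['rvec']).as_matrix();o=-Rm.T@k['tvec']
def cast(u,w,z):
    r=Rm.T@np.array([(u-k['cx'])/f,(w-k['cy'])/f,1]); return o+r*(z-o[2])/r[2]
for src in(v['Q'],np.load('v.npz')['Q']):
  z=src[210:240,322:354,2]
  for n,m,h in(('rim',z<.094,.105),('hole',z<.062,.08)):
    M=(m).astype(np.uint8); nn,l,st,ce=cv2.connectedComponentsWithStats(M);i=1+st[1:,4].argmax()
    u,w=ce[i]; print(n,st[i,4],'eq.diam',2*np.sqrt(st[i,4]/np.pi)*(o[2]-h)/f,(u+322,w+210),cast(u+322,w+210,h))
s=np.load('w2.npz');c=bot.get_calibration('wrist');a=s['a'];q=R.from_rotvec(s['tcp_rot']).as_matrix()
tp=s['tool_pos']
for n,uv,z in(('top',(325,303),tp[2]+.045),('tip',(325,199),tp[2]-.094)):
  p=wpts([uv],s,c,z)[0]; print(n,p,'tool',q.T@(p-tp))
hsv=cv2.cvtColor(a,cv2.COLOR_RGB2HSV)
print(hsv[190:215,325]); print(hsv[303,310:342])
E
```

```text
rim 86 eq.diam 0.029519783892681166 (np.float64(338.2093023255814), np.float64(224.5)) [ 0.48502866 -0.24531572  0.105     ]
hole 14 eq.diam 0.012124089956456344 (np.float64(337.5), np.float64(223.28571428571428)) [ 0.48853281 -0.24401741  0.08      ]
rim 86 eq.diam 0.029519783892681166 (np.float64(338.2093023255814), np.float64(224.5)) [ 0.48502866 -0.24531572  0.105     ]
hole 14 eq.diam 0.012124089956456344 (np.float64(337.5), np.float64(223.28571428571428)) [ 0.48853281 -0.24401741  0.08      ]
top [0.47450592 0.17565042 0.26464871] tool [ 0.0020769  -0.00103235 -0.04499457]
tip [0.47550465 0.17374844 0.12564871] tool [-0.00017248 -0.00127171  0.09400362]
[[ 15 119 174]
 [ 15 118 168]
 [ 15 122 178]
 [ 14  92 147]
 [ 16  64 120]
 [ 18  44 117]
 [ 15  52 117]
 [ 16  47 113]
 [ 14  54 118]
 [ 14  54 117]
 [ 19  59 116]
 [ 14  50 118]
 [ 14  54 118]
 [ 15  47 119]
 [ 17  78 115]
 [ 16 117 116]
 [ 17 143 123]
 [ 18 138 118]
 [ 18 147 142]
 [ 17 143 153]
 [ 18 146 148]
 [ 16 146 143]
 [ 17 146 147]
 [ 17 146 148]
 [ 17 147 149]]
[[ 19 146 141]
 [ 18 148 138]
 [ 18 145 141]
 [ 18 143 141]
 [ 18 162 142]
 [ 17 109 133]
 [ 15  53 135]
 [ 20  34 135]
 [ 17  43 135]
 [ 17  49 131]
 [ 14  39 136]
 [ 15  42 135]
 [ 19  42 133]
 [ 17  47 136]
 [ 16  47 130]
 [ 15  45 137]
 [ 19  37 131]
 [ 18  39 130]
 [ 12  43 136]
 [ 17  43 137]
 [ 14  45 131]
 [ 19  42 133]
 [ 13  43 135]
 [ 16  45 137]
 [ 18  35 132]
 [ 18  53 130]
 [ 18  98 136]
 [ 16 152 143]
 [ 17 150 139]
 [ 17 140 142]
 [ 18 145 141]
 [ 17 152 141]]
```

{"method": "jog_arm", "body": {"motion": [[-1, -10, -8.5, 0, 0], [-1, -24, -20, 0, 0], [-1, -30, -25.5, 0, 0], [-1, -30, -25.5, 0, 0], [-1, -30, -25.5, 0, 0], [-1, -30, -25.5, 0, 0], [-1, -30, -25.5, 0, 0], [-1, -30, -25.5, 0, 0], [-1, -30, -25.5, 0, 0], [-1, -30, -25.5, 0, 0]]}}

```text
time: 4.55
tool_pos: [0.5015, -0.1848, 0.2194]
tcp_rot: [-1.219, -2.892, -0.0]
wrist_force: [1.2, 0.3, -1.4]
width: 0.28
grip_force: 49.7
```

{"method": "jog_arm", "body": {"motion": [[-1, -30, -25.5, 0, 0], [-1, -20, -16.4, 0, 0], [-1, -10, -8.5, 0, 0], [-1, 0, 0, 0, 0], [-1, 0, 0, 0, 0], [-1, 0, 0, 0, 0]]}}

```text
time: 5.05
tool_pos: [0.5081, -0.2599, 0.2202]
tcp_rot: [-1.218, -2.893, -0.002]
wrist_force: [-0.3, -0.6, -2.0]
width: 0.273
grip_force: 49.8
```

```bash
python3 - <<'E'
from h import *
s,a,d,c=cam('wrist'); np.savez('w3.npz',a=a,d=d,tool_pos=s['tool_pos'],tcp_rot=s['tcp_rot'])
save('w3.png',cv2.resize(a[100:300,225:425],None,fx=3,fy=3,interpolation=cv2.INTER_CUBIC))
print(s['tool_pos'],s['wrist_force'])
E
```

```text
[ 0.50811259 -0.25989884  0.22020369] [-0.31572066 -0.56642368 -2.03707613]
```

View pics/w3.png

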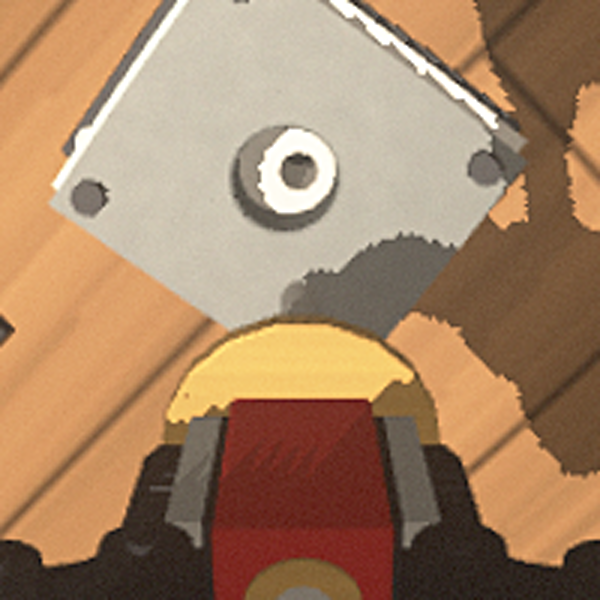

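The recess rim is centred at about crop (286,177), i.e. pixel (320,159). The dark hole is at crop (298,170), pixel (324,157). The rod tip shows at crop (293,295), pixel (323,198).

```bash
python3 - <<'E'
from h import *
c=bot.get_calibration('wrist')
s2=np.load('w2.npz');h2=cv2.cvtColor(s2['a'],cv2.COLOR_RGB2HSV)
for y in range(192,206): 
  x=np.nonzero(h2[y,300:350,1]<85)[0]+300; print(y,x.min() if len(x) else 0,x.max() if len(x) else 0,len(x),end='; ')
s=np.load('w3.npz');a=s['a'];q=R.from_rotvec(s['tcp_rot']).as_matrix();tp=s['tool_pos']
g=cv2.cvtColor(a,cv2.COLOR_RGB2GRAY)
print('\n',g[188:208,312:334])
print(g[148:168,314:336])
for z in(-.091,-.094,-.097):
  q2=R.from_rotvec(s2['tcp_rot']).as_matrix();p=wpts([(319.5,199),(330,199),(325,193)],s2,c,s2['tool_pos'][2]+z); print('tip',(p-s2['tool_pos'])@q2)
for n,uv,z in(('rim',(225+285.5/3,100+177.5/3),.105),('hole',(225+298/3,100+170/3),.08)):
  p=wpts([uv],s,c,z)[0]; print(n,p,'tool',q.T@(p-tp))
E
```

```text
192 0 0 0; 193 0 0 0; 194 322 326 5; 195 321 328 8; 196 320 329 10; 197 320 329 10; 198 319 330 12; 199 319 330 12; 200 319 330 12; 201 319 330 12; 202 319 330 12; 203 319 330 12; 204 319 330 12; 205 0 0 0; 
 [[195 192 190 196 192 195 196 193 196 192 191 196 194 193 192 192 193 196
  195 198 200 195]
 [194 190 196 195 195 193 193 191 192 196 195 192 194 193 196 197 173 179
  195 157 156 190]
 [199 195 191 191 193 195 194 194 191 193 198 192 193 193 205 187 127 137
  173  87  87 166]
 [193 194 195 196 194 200 193 197 194 196 197 194 198 201 200 115  88 100
   98  96  99  94]
 [193 195 192 192 191 195 195 195 195 196 199 197 203 190 102  94  99 100
  102 104 103 103]
 [196 193 195 196 192 196 194 195 198 201 177 174 165 162 168 110 101 106
  103 103 101 102]
 [196 195 194 196 196 190 193 196 194 172 154 139 131 126 159 105 102 104
  106  99 103 100]
 [196 192 195 192 193 192 191 192 178 139 123 122 120 113 115  97 103 104
   99 107 103 102]
 [192 193 192 192 191 193 197 179 138 131 132 126 119 117 107 104 104 102
  101 106 104 100]
 [197 199 194 190 193 192 185 162 131 131 127 126 125 
[... 2667 characters left out ...]
51 250 250 250 252 252 252 252 253 252 254 255 253
  160 109  99 111]
 [248 255 253 252 251 252 251 251 251 251 252 252 253 254 254 254 234 169
  105  98 102 124]]
tip [[ 0.00077939 -0.00561381  0.09101661]
 [ 0.00078421  0.00268222  0.09099426]
 [ 0.00572483 -0.0012638   0.09101168]]
tip [[-0.00017548 -0.00567575  0.09401548]
 [-0.00017059  0.00272699  0.09399285]
 [ 0.00483357 -0.00126979  0.09401048]]
tip [[-0.00113034 -0.00573769  0.09701435]
 [-0.00112539  0.00277176  0.09699143]
 [ 0.00394232 -0.00127577  0.09700929]]
rim [ 0.48431086 -0.24319838  0.105     ] tool [ 0.02827416 -0.00536244  0.11527851]
hole [ 0.48823857 -0.24233255  0.08      ] tool [ 0.02608236 -0.00195005  0.14027307]
```

{"method": "jog_arm", "body": {"motion": [[-1, 8, 0, 0, 0], [-1, 10, -0.5, 0, 0], [-1, 7.8, 0, 0, 0], [-1, 0, 0, 0, 0], [-1, 0, 0, 8, 0], [-1, 0, 0, 12, 0], [-1, 0, 0, 10, 0], [-1, 0, 0, 5, 0], [-1, 0, 0, 0, 0], [-1, 0, 0, 0, 0]]}}

```text
time: 5.93
tool_pos: [0.4898, -0.2432, 0.1851]
tcp_rot: [-1.219, -2.893, -0.0]
wrist_force: [0.1, 0.1, -2.0]
width: 0.271
grip_force: 49.9
```

{"method": "jog_arm", "body": {"motion": [[-1, 0, 0, 1, 0], [-1, 0, 0, 1, 0], [-1, 0, 0, 1, 0], [-1, 0, 0, 1, 0], [-1, 0, 0, 1, 0]]}}

```text
time: 6.35
tool_pos: [0.4904, -0.2434, 0.1815]
tcp_rot: [1.22, 2.895, -0.0]
wrist_force: [0.1, 0.9, -2.4]
width: 0.274
grip_force: 49.9
```

```bash
python3 - <<'E'
from h import *
for i in range(4):
  s=bot.read_state(); print(s['time'],s['tool_pos'].round(4),s['wrist_force'].round(2)); 
  if i<3: im,d=bot.read_camera('wrist')
a=im; np.savez('w4.npz',a=a,d=d,tool_pos=s['tool_pos'],tcp_rot=s['tcp_rot'])
save('w4.png',cv2.resize(a[120:260,240:410],None,fx=4,fy=4,interpolation=cv2.INTER_CUBIC))
E
```

```text
6.35 [ 0.4904 -0.2434  0.1815] [ 0.13  0.94 -2.41]
6.4 [ 0.4902 -0.2433  0.1812] [ 0.67  0.06 -2.11]
6.45 [ 0.4902 -0.2433  0.1812] [ 0.02 -0.08 -2.2 ]
6.5 [ 0.4902 -0.2433  0.1813] [-0.16  0.51 -2.68]
```

View pics/w4.png

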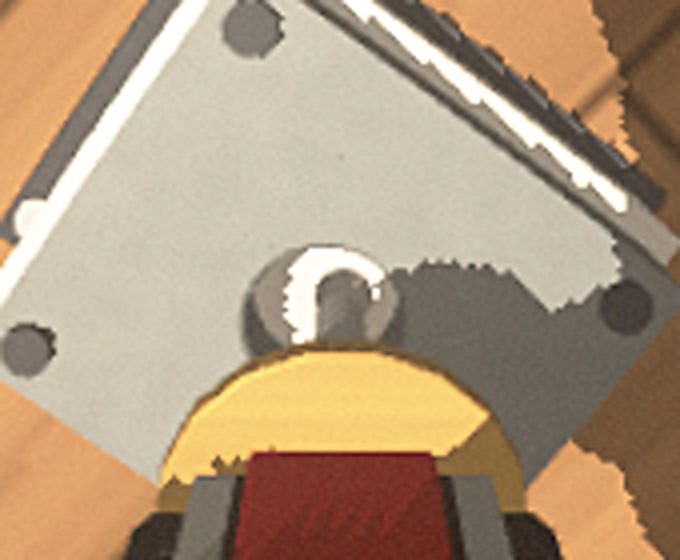

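Rod is inside the recess with its tip near the hole (crop (345,290)). The reading says it is about 1.7 mm short along tool x; I'll correct that and feel downwards.

{"method": "jog_arm", "body": {"motion": [[-1, 1.7, 0.6, 0, 0], [-1, 0, 0, 0, 0], [-1, 0, 0, 0, 0], [-1, 0, 0, 1, 0], [-1, 0, 0, 1, 0], [-1, 0, 0, 1, 0], [-1, 0, 0, 1, 0], [-1, 0, 0, 0, 0]]}}

```text
time: 7.17
tool_pos: [0.4893, -0.2416, 0.1769]
tcp_rot: [-1.22, -2.895, -0.0]
wrist_force: [-0.1, -0.6, -2.4]
width: 0.278
grip_force: 49.9
```

{"method": "jog_arm", "body": {"motion": [[-1, 0, 0, 1, 0], [-1, 0, 0, 1, 0], [-1, 0, 0, 1, 0], [-1, 0, 0, 0, 0]]}}

```text
time: 7.5
tool_pos: [0.4893, -0.2416, 0.1739]
tcp_rot: [-1.219, -2.895, -0.0]
wrist_force: [-0.6, -0.0, -2.7]
width: 0.274
grip_force: 49.9
```

{"method": "jog_arm", "body": {"motion": [[-1, 0, 0, 1, 0], [-1, 0, 0, 1, 0], [-1, 0, 0, 0, 0]]}}

```text
time: 7.75
tool_pos: [0.4894, -0.2416, 0.172]
tcp_rot: [-1.22, -2.895, -0.0]
wrist_force: [-0.2, 1.1, -2.3]
width: 0.276
grip_force: 49.9
```

{"method": "jog_arm", "body": {"motion": [[-1, 0, 0, 1, 0], [-1, 0, 0, 1, 0], [-1, 0, 0, 0, 0]]}}

```text
time: 8.0
tool_pos: [0.4894, -0.2416, 0.17]
tcp_rot: [-1.219, -2.895, -0.0]
wrist_force: [0.2, -0.0, -2.9]
width: 0.273
grip_force: 49.9
```

{"method": "jog_arm", "body": {"motion": [[-1, 0, 0, 1, 0], [-1, 0, 0, 1, 0], [-1, 0, 0, 0, 0]]}}

```text
time: 8.25
tool_pos: [0.4894, -0.2416, 0.168]
tcp_rot: [-1.219, -2.895, -0.0]
wrist_force: [-0.2, 0.6, -2.9]
width: 0.277
grip_force: 49.9
```

No floor contact, so it is in the hole. Continuing down.

{"method": "jog_arm", "body": {"motion": [[-1, 0, 0, 1.5, 0], [-1, 0, 0, 1.5, 0], [-1, 0, 0, 1.5, 0], [-1, 0, 0, 1.5, 0], [-1, 0, 0, 0, 0]]}}

```text
time: 8.67
tool_pos: [0.4892, -0.2415, 0.1618]
tcp_rot: [-1.219, -2.894, -0.0]
wrist_force: [1.1, 0.3, -2.3]
width: 0.275
grip_force: 49.9
```

{"method": "jog_arm", "body": {"motion": [[-1, 0, 0, 2, 0], [-1, 0, 0, 2, 0], [-1, 0, 0, 2, 0], [-1, 0, 0, 2, 0], [-1, 0, 0, 2, 0], [-1, 0, 0, 0, 0]]}}

```text
time: 9.17
tool_pos: [0.4891, -0.2415, 0.1516]
tcp_rot: [-1.219, -2.894, -0.0]
wrist_force: [-0.3, 0.4, -1.6]
width: 0.279
grip_force: 49.9
```

{"method": "jog_arm", "body": {"motion": [[-1, 0, 0, 2, 0], [-1, 0, 0, 2, 0], [-1, 0, 0, 2, 0], [-1, 0, 0, 1, 0], [-1, 0, 0, 0, 0]]}}

```text
time: 9.58
tool_pos: [0.4893, -0.2415, 0.1449]
tcp_rot: [-1.219, -2.895, -0.0]
wrist_force: [-0.3, -0.8, -2.0]
width: 0.279
grip_force: 49.9
```

Now fine steps, feeling for the bottom.

{"method": "jog_arm", "body": {"motion": [[-1, 0, 0, 1, 0], [-1, 0, 0, 1, 0], [-1, 0, 0, 1, 0], [-1, 0, 0, 1, 0], [-1, 0, 0, 0, 0]]}}

```text
time: 10.0
tool_pos: [0.4893, -0.2416, 0.141]
tcp_rot: [-1.22, -2.895, -0.0]
wrist_force: [0.8, 0.9, -0.8]
width: 0.274
grip_force: 49.9
```

{"method": "jog_arm", "body": {"motion": [[-1, 0, 0, 1, 0], [-1, 0, 0, 1, 0], [-1, 0, 0, 0, 0]]}}

```text
time: 10.25
tool_pos: [0.4893, -0.2416, 0.139]
tcp_rot: [-1.22, -2.895, -0.0]
wrist_force: [-0.1, 0.1, -2.7]
width: 0.27
grip_force: 49.9
```

{"method": "jog_arm", "body": {"motion": [[-1, 0, 0, 1, 0], [-1, 0, 0, 1, 0], [-1, 0, 0, 0, 0]]}}

```text
time: 10.5
tool_pos: [0.4894, -0.2416, 0.137]
tcp_rot: [-1.22, -2.895, -0.0]
wrist_force: [-0.1, 0.3, -1.4]
width: 0.277
grip_force: 49.9
```

{"method": "jog_arm", "body": {"motion": [[-1, 0, 0, 1, 0], [-1, 0, 0, 1, 0], [-1, 0, 0, 0, 0]]}}

```text
time: 10.75
tool_pos: [0.4893, -0.2416, 0.135]
tcp_rot: [-1.22, -2.895, -0.0]
wrist_force: [0.8, -0.1, -2.7]
width: 0.276
grip_force: 49.9
```

{"method": "jog_arm", "body": {"motion": [[-1, 0, 0, 1, 0], [-1, 0, 0, 1, 0], [-1, 0, 0, 0, 0]]}}

```text
time: 11.0
tool_pos: [0.4894, -0.2416, 0.133]
tcp_rot: [-1.22, -2.895, -0.0]
wrist_force: [-0.0, -0.1, -1.3]
width: 0.275
grip_force: 49.9
```

{"method": "jog_arm", "body": {"motion": [[-1, 0, 0, 1, 0], [-1, 0, 0, 1, 0], [-1, 0, 0, 0, 0]]}}

```text
time: 11.25
tool_pos: [0.4893, -0.2416, 0.131]
tcp_rot: [-1.22, -2.895, -0.0]
wrist_force: [-0.4, 0.6, -1.8]
width: 0.273
grip_force: 49.9
```

{"method": "jog_arm", "body": {"motion": [[-1, 0, 0, 1, 0], [-1, 0, 0, 1, 0], [-1, 0, 0, 0, 0]]}}

```text
time: 11.5
tool_pos: [0.4893, -0.2416, 0.129]
tcp_rot: [-1.22, -2.895, -0.0]
wrist_force: [-0.5, -0.4, -2.3]
width: 0.272
grip_force: 49.9
```

{"method": "jog_arm", "body": {"motion": [[-1, 0, 0, 1, 0], [-1, 0, 0, 0, 0]]}}

```text
time: 11.67
tool_pos: [0.4894, -0.2416, 0.1281]
tcp_rot: [-1.22, -2.895, -0.0]
wrist_force: [-1.0, 0.9, -0.9]
width: 0.277
grip_force: 49.9
```

{"method": "jog_arm", "body": {"motion": [[-1, 0, 0, 1, 0], [-1, 0, 0, 0, 0]]}}

```text
time: 11.83
tool_pos: [0.4894, -0.2416, 0.1271]
tcp_rot: [-1.22, -2.895, -0.0]
wrist_force: [-0.3, 0.8, -2.1]
width: 0.272
grip_force: 49.9
```

{"method": "jog_arm", "body": {"motion": [[-1, 0, 0, 1, 0], [-1, 0, 0, 0, 0]]}}

```text
time: 12.0
tool_pos: [0.4896, -0.2417, 0.1267]
tcp_rot: [1.22, 2.895, -0.0]
wrist_force: [-0.9, 0.8, 0.9]
width: 0.274
grip_force: 50.2
```

{"method": "jog_arm", "body": {"motion": [[-1, 0, 0, 1, 0], [-1, 0, 0, 0, 0], [-1, 0, 0, 0, 0]]}}

```text
time: 12.25
tool_pos: [0.4899, -0.2419, 0.1266]
tcp_rot: [1.219, 2.894, -0.0]
wrist_force: [-1.2, 1.0, 4.5]
width: 0.276
grip_force: 51.0
```

{"method": "jog_arm", "body": {"motion": [[-1, 0, 0, 1, 0], [-1, 0, 0, 0, 0], [-1, 0, 0, 0, 0]]}}

```text
time: 12.5
tool_pos: [0.49, -0.242, 0.126]
tcp_rot: [1.219, 2.894, -0.0]
wrist_force: [-2.3, 1.0, 7.9]
width: 0.278
grip_force: 51.1
```

The force rose to about 10 N at TCP z 0.1266, a depth that fits the hole's bottom, so the rod has bottomed out. Now I'll slide the collar down, watching force.

{"method": "jog_arm", "body": {"motion": [[-1, 0, 0, 1, 0], [-1, 0, 0, 1, 0], [-1, 0, 0, 1, 0], [-1, 0, 0, 0, 0]]}}

```text
time: 12.83
tool_pos: [0.49, -0.242, 0.1231]
tcp_rot: [1.219, 2.894, -0.0]
wrist_force: [-2.3, 1.2, 7.9]
width: 0.272
grip_force: 51.2
```

{"method": "jog_arm", "body": {"motion": [[-1, 0, 0, 1, 0], [-1, 0, 0, 1, 0], [-1, 0, 0, 1, 0], [-1, 0, 0, 0, 0]]}}

```text
time: 13.17
tool_pos: [0.49, -0.242, 0.1201]
tcp_rot: [1.219, 2.894, -0.0]
wrist_force: [-2.6, 2.2, 8.1]
width: 0.274
grip_force: 51.2
```

{"method": "jog_arm", "body": {"motion": [[-1, 0, 0, 1, 0], [-1, 0, 0, 1, 0], [-1, 0, 0, 0, 0]]}}

```text
time: 13.42
tool_pos: [0.49, -0.242, 0.1181]
tcp_rot: [1.219, 2.894, -0.0]
wrist_force: [-2.5, 1.1, 8.2]
width: 0.278
grip_force: 51.2
```

{"method": "jog_arm", "body": {"motion": [[-1, 0, 0, 0.7, 0], [-1, 0, 0, 0.7, 0], [-1, 0, 0, 0, 0]]}}

```text
time: 13.67
tool_pos: [0.49, -0.242, 0.1167]
tcp_rot: [1.219, 2.894, -0.0]
wrist_force: [-3.7, 1.3, 8.8]
width: 0.275
grip_force: 51.2
```

{"method": "jog_arm", "body": {"motion": [[-1, 0, 0, 0.7, 0], [-1, 0, 0, 0.7, 0], [-1, 0, 0, 0, 0]]}}

```text
time: 13.92
tool_pos: [0.49, -0.242, 0.1154]
tcp_rot: [1.219, 2.894, -0.0]
wrist_force: [-2.8, 2.1, 8.0]
width: 0.276
grip_force: 51.2
```

{"method": "jog_arm", "body": {"motion": [[-1, 0, 0, 0.7, 0], [-1, 0, 0, 0, 0]]}}

```text
time: 14.08
tool_pos: [0.49, -0.242, 0.1147]
tcp_rot: [1.219, 2.894, -0.0]
wrist_force: [-3.4, 1.1, 8.9]
width: 0.278
grip_force: 51.2
```

{"method": "jog_arm", "body": {"motion": [[-1, 0, 0, 0.7, 0], [-1, 0, 0, 0, 0]]}}

```text
time: 14.25
tool_pos: [0.49, -0.242, 0.114]
tcp_rot: [1.219, 2.894, -0.001]
wrist_force: [-3.2, 0.8, 9.1]
width: 0.272
grip_force: 51.3
```

{"method": "jog_arm", "body": {"motion": [[-1, 0, 0, 0.7, 0], [-1, 0, 0, 0, 0]]}}

```text
time: 14.42
tool_pos: [0.49, -0.2421, 0.114]
tcp_rot: [1.219, 2.894, -0.001]
wrist_force: [-4.8, 2.3, 12.8]
width: 0.275
grip_force: 51.8
```

{"method": "jog_arm", "body": {"motion": [[-1, 0, 0, 0.7, 0], [-1, 0, 0, 0, 0]]}}

```text
time: 14.58
tool_pos: [0.49, -0.242, 0.1139]
tcp_rot: [1.219, 2.894, -0.001]
wrist_force: [-5.9, 2.9, 16.2]
width: 0.277
grip_force: 52.3
```

Seated: z stopped at 0.1139 while force rose. I'll relieve most of the load and open.

{"method": "jog_arm", "body": {"motion": [[-1, 0, 0, -0.7, 0], [-1, 0, 0, -0.7, 0], [-1, 0, 0, -0.7, 0], [-1, 0, 0, -0.7, 0], [-1, 0, 0, 0, 0]], "force": 20}}

```text
time: 15.0
tool_pos: [0.4898, -0.2418, 0.114]
tcp_rot: [1.219, 2.895, -0.0]
wrist_force: [-1.4, 0.2, 4.0]
width: 0.273
grip_force: 50.5
```

{"method": "jog_arm", "body": {"motion": [[-0.4, 0, 0, 0, 0], [-0.3, 0, 0, 0, 0], [-0.2, 0, 0, 0, 0], [0, 0, 0, 0, 0], [0.2, 0, 0, 0, 0], [0.3, 0, 0, 0, 0], [0.3, 0, 0, 0, 0]]}}

```text
time: 15.58
tool_pos: [0.4895, -0.2416, 0.1134]
tcp_rot: [-1.22, -2.895, -0.0]
wrist_force: [-0.5, 0.1, -0.5]
width: 0.649
grip_force: 0.0
```

```bash
python3 - <<'E'
from h import *
s,a,d,c=cam('wrist'); print(s['tool_pos'],s['width'],s['wrist_force'])
save('w5.png',a)
E
```

```text
[ 0.48947391 -0.24163601  0.11336445] 0.649052803513096 [-0.49969448  0.09049973 -0.52017214]
```

View pics/w5.png

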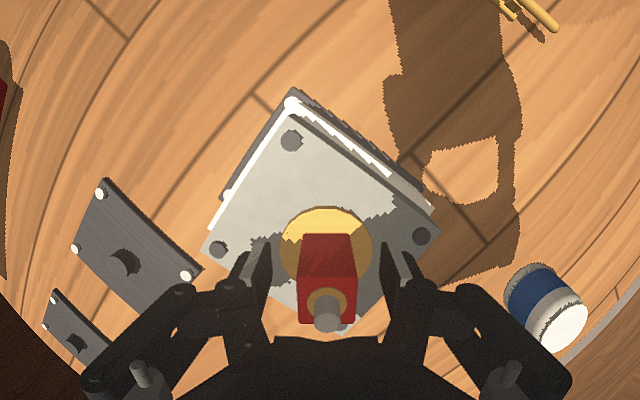

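The fingers are open and clear of the hub at (328,265). The flange is down on the casting with the rod standing out of the hub's top at (327,312). I'll retreat straight up.

{"method": "jog_arm", "body": {"motion": [[0.3, 0, 0, -5, 0], [0.3, 0, 0, -10, 0], [0.3, 0, 0, -20, 0], [0.3, 0, 0, -30, 0], [0.3, 0, 0, -30, 0], [0.3, 0, 0, -20, 0], [0.3, 0, 0, -10, 0], [0.3, 0, 0, 0, 0], [0.3, 0, 0, 0, 0]]}}

```text
time: 16.38
tool_pos: [0.4896, -0.2417, 0.2388]
tcp_rot: [1.219, 2.894, -0.0]
wrist_force: [0.2, -0.4, -0.0]
width: 0.648
grip_force: 0.0
```

```bash
python3 - <<'E'
from h import *
s,a,d,c=cam('wrist'); print(s['tool_pos'],s['wrist_force'])
save('w6.png',cv2.resize(a[80:280,225:425],None,fx=3,fy=3,interpolation=cv2.INTER_CUBIC))
E
```

```text
[ 0.48957504 -0.24172583  0.2388338 ] [ 0.16886038 -0.35277866 -0.03252271]
```

View pics/w6.png

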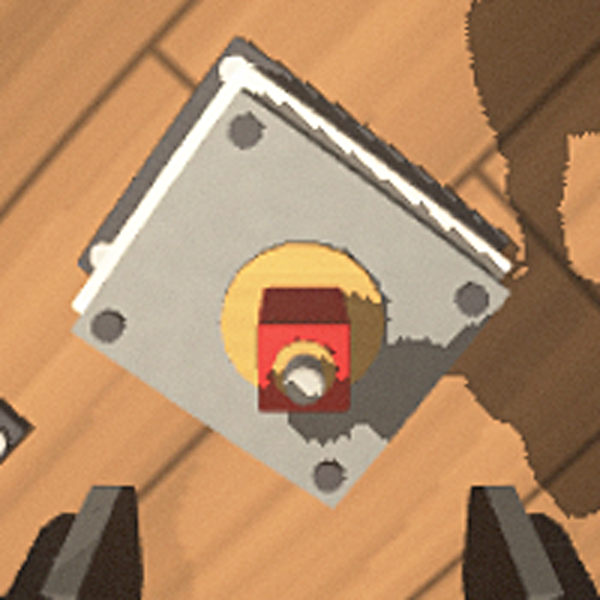

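The picture shows the flange flat on the casting at crop (302,320), with the gauge upright and free of the gripper. Handing in.

```bash
python3 -c "
from workcell import bot
print(bot.finish_job())"
```

```text
the job is handed in; nothing more can be done
None
```

The job is handed in, with no verdict reported back: the rod bottomed out in the off-centre hole, the collar is down with its flange on the casting's top, and the last wrist picture shows the gauge upright and standing free of the gripper.

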